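# Refit the carrier hub on a tube rotator: flat to the front, screw on the flat

## Robot

A 6-joint arm with a two-finger parallel gripper is mounted at the origin on the work surface. World frame = base frame: x ahead of the robot, y to its left, z up, the work surface at z = 0. Lengths are in m, angles in rad, forces in N, time in s.
With the tool pointing down it reaches from about 0.375 to 0.9 m from the base axis. Payload 3.1 kg.
Tool frame: the origin (TCP) lies midway between the tips of the shut fingers; the grasp point (between the pads) lies grip_point_offset behind it (grip_point_offset is the distance from the TCP to the grasp point, in m); y points along the fingers, z is the direction in which the jaws open and shut, and the axes are right-handed (so a half turn about y gives the same grasp; the last joint's range is limited). The gripper opens to 87 mm and grips with 3 to 60 N. Pads are 19 mm wide; open, the fingers measure 117 mm over their backs; the gripper's body (75 mm by 190 mm) begins 51 mm behind the grasp point.
Start: joints at [1.153, 0.527, 1.433, -0, 1.181, -0.178], TCP at [0.148, 0.607, 0.223] pointing down, gripper open.
Joint ranges: [-3.08, 3.08], [-0.75, 2.2], [0.22, 2.44], [-1.43, 4.57], [0, 2.65], [-2.85, 2.85]. Speed limits (rad/s): [2.79, 2.79, 3.14, 3.14, 3.14, 3.14].

## Interface

Orientations are given as a unit quaternion [x, y, z, w].
In Python, from rig import * gives the robot as it stands.
- The arm moves only by the tool jog_arm, never from a script. Its argument "increments" is a list that holds one entry, the list of rows, each a list of 7 numbers: the turn, a rotation vector about the world's x, y, z in degrees, then the shift along the world's x, y, z in m, then the closure, from -1 (fully open) to 1 (shut), so that 0 is half open. In form: [[[rx, ry, rz, x, y, z, jaw], ...]]. A call has 1 to 8 rows; each row is the pose to reach, as a shift and turn from the pose measured when the call began; what a row does not reach only later rows make up. A row lasts 1/10 s, in which the tool goes at most 50 mm and 8.59 degrees, less where a joint would pass 70% of its speed; a pose out of reach is approached as far as the arm can. A call with a gripper value outside its range is refused whole. The fingers move at their own pace and stop on an object; "squeeze" is the grip in N (left out, the last holds). Time passes only in rows, so rows that repeat a pose let the fingers close. It gives the time, the measured TCP pose, the force and the opening at its end, in the units of the state.
- get_obs(): the state, without advancing time (a new reading comes with each control period).
- camera(name): name is "side" or "top" or "wrist"; returns the picture (384x512x3 uint8, red, green, blue); there is no depth.
- camera_info(name): a dict with "K" (3x3 intrinsics, pixels), "R" (3x3) and "t" (3): a world point X has camera coordinates R X + t. Camera axes: x right, y down, z forward; pixel columns grow to the right and rows downward; lengths in m; the calibration is good to about 2 mm. A picture is of the moment at which its call begins: read the wrist's pose just before it. camera_info takes no time and is no camera call; for the wrist camera it gives the pose at the moment of the call.
- hand_in(): hands the job in, once; it reports no verdict.
The state is a dict: "time": time; "q": joint angles; "joint_velocities": joint speeds; "joint_torque": joint torques, N m; "position": TCP position; "tool_rot": TCP orientation; "ft_force": force on the tool from outside, world axes, zero at the start; "moment": the same for the moment, N m; "grip_width": finger opening in m.
Only numpy, scipy, OpenCV 4.12 (cv2) and the standard library are available. Lean on these libraries where they do the work, as an engineer would, in place of code of your own. Each camera call takes 0.05 s, during which the arm holds its last target.

## Task

First pinch the tube rotator's bare upright shaft front to back and turn it until a finger on the control-panel side rests on the shaft's flat, so the flat faces straight to that front. Then pick up the flanged hub and slide it, flange down, onto the shaft with its set screw pointing to the front over the flat, all the way down onto the shaft's shoulder. Finish while still gripping the hub and pressing it lightly down there, ready for a colleague to tighten the screw, and leave the other things on the bench where they are.

Things in the scene. Friction and masses are not known exactly. Their poses are not given: they have to be found in the camera images.
- rotator: Tube rotator, fixed: white base 210 x 160 mm, 45 mm high, its sloped grey control panel (dial, display, switch) at the front, its +x side; above it a grey motor head 84 mm square between two side plates with black lock knobs. Origin on the bench under the shaft's axis, x to the front, z up. The head's round boss (40 mm wide) tops out at 138 mm; only the spindle stands higher.
- spindle: Steel spindle on the rotator's axis; turns endlessly about z with 0.06 N m of drag and stays where left. Origin on the axis at the top of its shoulder (26 mm wide, 6 mm high), 144 mm above the bench; from there the bare shaft rises 46 mm, top 2.5 mm chamfered: 16 mm diameter with one flat along its whole length, 13 mm from flat to opposite side. x points out of the flat.
- flat: The set-screw flat of the shaft, part of the spindle: plane, 12.5 mm wide, 46 mm high, 5 mm from the axis. Origin on the face of the flat, 22 mm above the shoulder; x points straight out of the flat. A pinch with one finger on the flat reads about 13 mm, elsewhere up to 16 mm.
- hub: Loose aluminium carrier hub, about 0.1 kg, starts flange down on the bench. Flange 56 mm wide, 6 mm thick; neck above it 36 mm in diameter, up to 32 mm, with milled gripping flats on its +y and -y sides, 32 mm apart; through bore 17.6 mm. Origin at the centre of the underside, x along the set screw, z up. Seated, its origin is at the spindle's origin.
- hub_screw (a point): Outer end of the hub's dark socket-head set screw: 27 mm from the hub's axis along its +x, 17 mm above its underside; head 9 mm wide. The screw's 6 mm tip stands 3.1 mm into the bore (5.7 mm from the axis), so the hub passes the top of the shaft only with the screw over the flat, within about 12 degrees.
- bottle: Bystander: square medium bottle with white cap, 70 x 70 x 148 mm, loose; origin at the centre of its underside.
- tube_rack: Bystander: green tube rack 110 x 200 mm, 65 mm high, with three red-capped tubes up to 95 mm, loose; origin at the centre of its underside.
- dishes: Bystander: pile of three lidded petri dishes held together, 91 mm wide, 44 mm high, loose; origin at the centre of its underside.
- hex_key: Bystander: steel hex key lying flat, L-shaped, 70 mm long, 5 mm thick, loose; origin at the middle of its long leg, on the bench.
Not all that is in view belongs to the job. Several things look just like the hub: the one meant starts farthest to the robot's right.

How it is judged:
By the outcome, as a careful person would: the job done as asked, in the order asked, and still so for the second after the job is handed in, while the arm keeps its last pose, push and grip.
It also fails if it takes over 56 s, if anything falls off the work surface, if the arm or the gripper's body presses on something with over 40 N, if the wrist force passes 120 N, or if a joint passes its speed limit or range.

## Working session

There is one attempt and no reset: what is moved stays moved. The work goes in short steps, Python scripts to look and compute and a tool call to move; the robot and the scene stay as the last step left them, time stands still between calls to the robot, and variables do not carry over. Pictures are saved under pics/ and viewed, and the job is handed in when it is done.

Besides the shell and the picture viewer there is one more tool, called after "Request:" by a JSON object that holds its "op" and its "data", one argument or row to a line. jog_arm: Moves the arm, as the interface text tells. Its arguments: {"type":"object","properties":{"increments":{"type":"array","items":{"type":"array","items":{"type":"array","items":{"type":"number"}}}},"squeeze":{"type":"number"}},"required":["increments"]}

```bash
mkdir -p pics; ls; python3 - <<'E'
from rig import *
import cv2,numpy as np
print(get_obs())
for n in ("side","top","wrist"):
    i=camera_info(n);print(n,np.round(i["K"],1).tolist(),np.round(i["R"],3).tolist(),np.round(i["t"],3).tolist())
    cv2.imwrite(f"pics/{n}0.png",camera(n)[:,:,::-1])
E
```

```text
pics
{'time': 0.0, 'q': array([ 1.15247510e+00,  5.28480584e-01,  1.43391949e+00, -1.34068300e-05,
        1.18142387e+00, -1.78510109e-01]), 'joint_velocities': array([ 7.52614243e-04,  6.88071273e-04, -7.30507724e-05,  9.82208367e-04,
       -1.11372242e-03,  2.29211119e-04]), 'joint_torque': array([-1.32773428e-03, -4.40037596e+01, -1.76593351e+01,  6.32504141e-02,
        5.83363348e-02, -1.78885612e-04]), 'position': array([0.14811989, 0.60641967, 0.22155734]), 'tool_rot': array([ 0.70278479, -0.08480892,  0.08435342, -0.70127419]), 'ft_force': array([-0.28048719, -0.1907187 , -0.68548006]), 'moment': array([ 0.02098888, -0.02510347, -0.00167974]), 'grip_width': 0.08690168936886192}
side [[403.7, 0.0, 254.2], [0.0, 403.7, 191.3], [0.0, 0.0, 1.0]] [[0.994, -0.109, 0.016], [-0.067, -0.713, -0.698], [0.088, 0.693, -0.716]] [-0.588, 0.134, 1.229]
top [[370.0, 0.0, 258.6], [0.0, 370.0, 189.5], [0.0, 0.0, 1.0]] [[-0.01, -1.0, -0.007], [-0.984, 0.011, -0.178], [0.178, 0.005, -0.984]] [0.038, 0.638, 1.452]
wrist [[277.1, 0.0, 258.8], [0.0, 277.1, 188.4], [0.0, 0.0, 1.0]] [[0.237, 0.971, -0.002], [0.928, -0.226, 0.296], [0.287, -0.072, -0.955]] [-0.625, -0.036, 0.392]
```

View pics/side0.png

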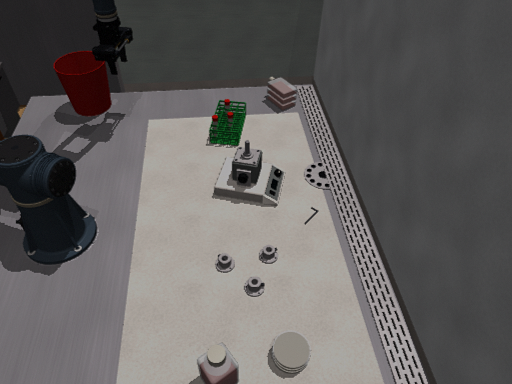

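View pics/top0.png

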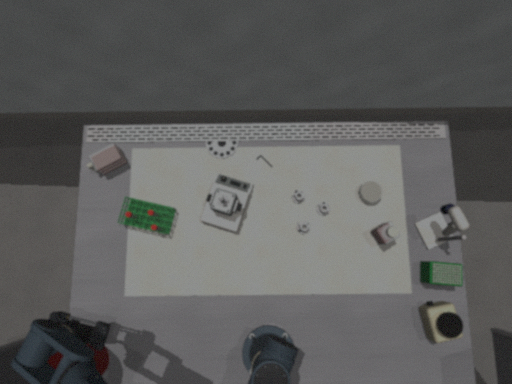

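View pics/wrist0.png

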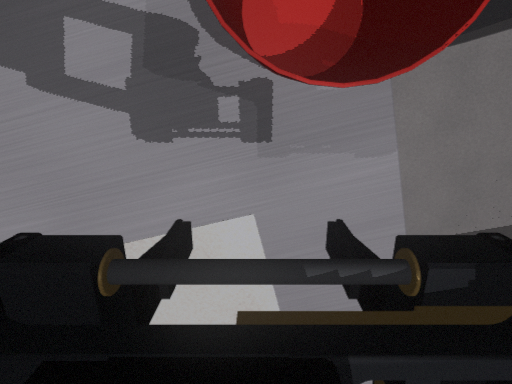

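```bash
cat > h.py <<'E'
from rig import *
import cv2,numpy as np
from scipy.spatial.transform import Rotation as Ro
def ray(n,u,v,z,info=None):
    i=info or camera_info(n);R=np.array(i["R"]);t=np.array(i["t"]);K=np.array(i["K"])
    c=-R.T@t;d=R.T@np.linalg.inv(K)@np.array([u,v,1.]);return c+d*(z-c[2])/d[2]
def proj(n,X,info=None):
    i=info or camera_info(n);p=np.array(i["K"])@(np.array(i["R"])@np.array(X)+np.array(i["t"]));return p[:2]/p[2]
E
python3 - <<'E'
from h import *
s=cv2.imread("pics/side0.png");t=cv2.imread("pics/top0.png")
a=cv2.resize(s[130:310,195:335],None,fx=4,fy=4,interpolation=cv2.INTER_CUBIC)
cv2.imwrite("pics/sc.png",cv2.resize(s[135:210,205:295],None,fx=8,fy=8,interpolation=cv2.INTER_CUBIC))
cv2.imwrite("pics/sh.png",cv2.resize(s[235:300,205:290],None,fx=8,fy=8,interpolation=cv2.INTER_CUBIC))
cv2.imwrite("pics/tc.png",cv2.resize(t[165:240,190:340],None,fx=5,fy=5,interpolation=cv2.INTER_CUBIC))
for p in [(298,197),(324,208),(303,228)]: print(ray("top",*p,0.03))
for p in [(225,262),(269,253),(255,286)]: print(ray("side",*p,0.03))
print(ray("top",225,202,.19),ray("side",247,142,.19))
print(Ro.from_quat(get_obs()["tool_rot"]).as_matrix())
E
```

```text
[ 0.61046011 -0.13142419  0.03      ]
[ 0.56348763 -0.23692253  0.03      ]
[ 0.48239257 -0.14807824  0.03      ]
[ 0.49025061 -0.16641999  0.03      ]
[ 0.61766811 -0.14802342  0.03      ]
[ 0.5657401  -0.25109309  0.03      ]
[0.56935317 0.15498579 0.19      ] [0.58386696 0.16235269 0.19      ]
[[ 9.71393965e-01 -6.48950381e-04  2.37472826e-01]
 [-2.37473553e-01 -1.49519772e-03  9.71392854e-01]
 [-2.75316933e-04 -9.99998672e-01 -1.60653460e-03]]
```

View pics/sc.png

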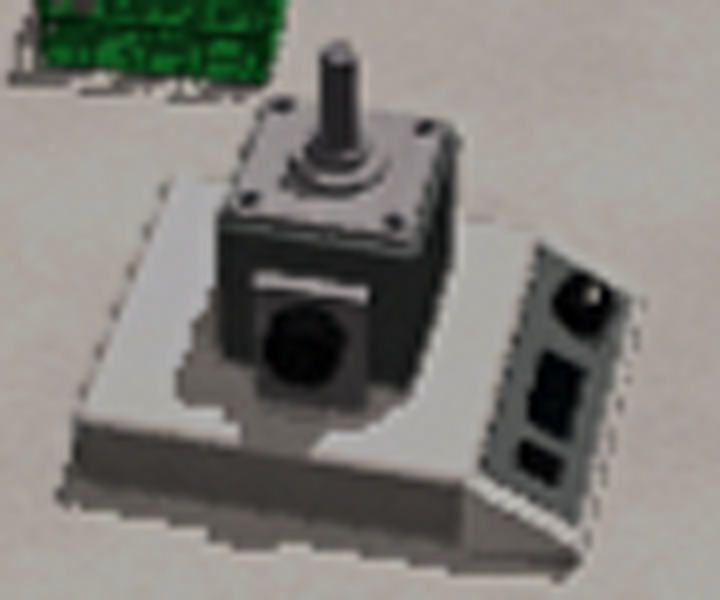

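View pics/sh.png

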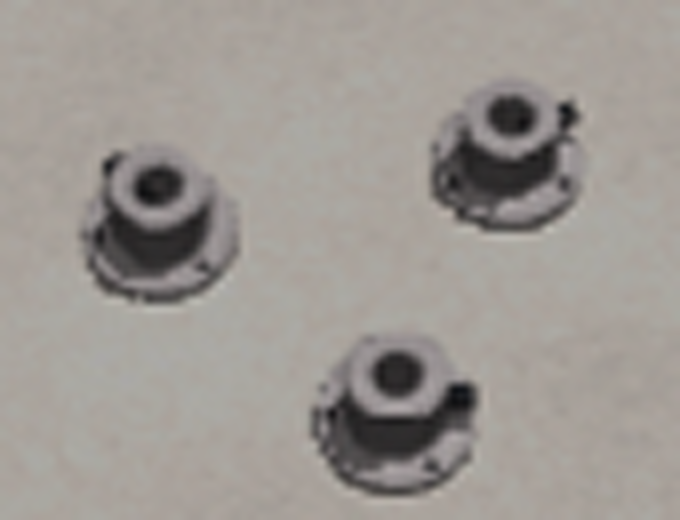

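View pics/tc.png

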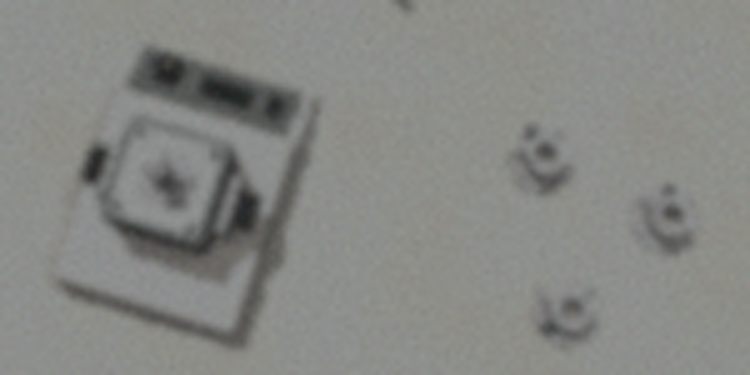

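Request:
{"op": "jog_arm", "data": {
  "increments": [
    [[0, 0, -93, 0.447, -0.397, 0.04, -1], [0, 0, -93, 0.447, -0.397, 0.04, -1], [0, 0, -93, 0.447, -0.397, 0.04, -1], [0, 0, -93, 0.447, -0.397, 0.04, -1], [0, 0, -93, 0.447, -0.397, 0.04, -1], [0, 0, -93, 0.447, -0.397, 0.04, -1], [0, 0, -93, 0.447, -0.397, 0.04, -1], [0, 0, -93, 0.447, -0.397, 0.04, -1]]
  ]
}}

```text
time: 0.95
position: [0.4477, 0.3402, 0.2487]
tool_rot: [0.53, -0.468, 0.467, -0.53]
ft_force: [0.4, 0.4, 0.6]
grip_width: 0.0872
```

Request:
{"op": "jog_arm", "data": {
  "increments": [
    [[0, 0, -24, 0.147, -0.13, 0.0, -1], [0, 0, -24, 0.147, -0.13, 0.0, -1], [0, 0, -24, 0.147, -0.13, 0.0, -1], [0, 0, -24, 0.147, -0.13, 0.0, -1], [0, 0, -24, 0.147, -0.13, 0.0, -1], [0, 0, -24, 0.147, -0.13, 0.0, -1]]
  ]
}}

```text
time: 1.55
position: [0.5949, 0.209, 0.2479]
tool_rot: [-0.421, 0.569, -0.567, 0.42]
ft_force: [0.1, 0.3, 0.1]
grip_width: 0.0871
```

```bash
python3 - <<'E'
from h import *
o=get_obs();print(o["time"],o["position"],o["q"],np.abs(o["joint_velocities"]).max(),grip_point_offset)
i=camera_info("wrist");np.savez("w1.npz",**i);c=camera("wrist");cv2.imwrite("pics/w1.png",c[:,:,::-1])
print(proj("wrist",(.578,.16,.19),i),proj("wrist",o["position"],i))
print(Ro.from_quat(o["tool_rot"]).as_matrix().round(3))
E
```

```text
1.55 [0.59493288 0.20900371 0.24792065] [0.16010243 0.51039232 1.38743661 0.00168172 1.2466876  0.45623599] 0.0453880421002063 0.0187
[257.10423972 257.87251498] [259.03251869 235.26620489]
[[-0.292 -0.003  0.956]
 [-0.956  0.001 -0.292]
 [-0.    -1.    -0.003]]
```

View pics/w1.png

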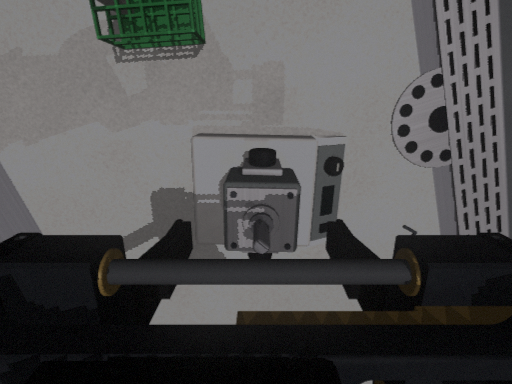

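Request:
{"op": "jog_arm", "data": {
  "increments": [
    [[0, 0, 0, -0.041, -0.12, -0.02, -1], [0, 0, 0, -0.041, -0.12, -0.02, -1], [0, 0, 0, -0.041, -0.12, -0.02, -1], [0, 0, 0, -0.041, -0.12, -0.02, -1]]
  ]
}}

```text
time: 2.0
position: [0.5496, 0.0888, 0.2273]
tool_rot: [-0.423, 0.57, -0.567, 0.419]
ft_force: [-0.0, 0.3, 0.8]
grip_width: 0.087
```

```bash
python3 - <<'E'
from h import *
o=get_obs();print(o["time"],o["position"])
i=camera_info("wrist");np.savez("w2.npz",**i);c=camera("wrist");cv2.imwrite("pics/w2.png",c[:,:,::-1])
u,v=proj("wrist",(.578,.16,.19),i).astype(int);print(u,v)
cv2.imwrite("pics/w2c.png",cv2.resize(c[max(v-50,0):v+50,u-60:u+60,::-1],None,fx=6,fy=6,interpolation=cv2.INTER_CUBIC));print(max(v-50,0),u-60)
E
```

```text
2.0 [0.54963702 0.08882916 0.22734901]
268 111
61 208
```

View pics/w2.png

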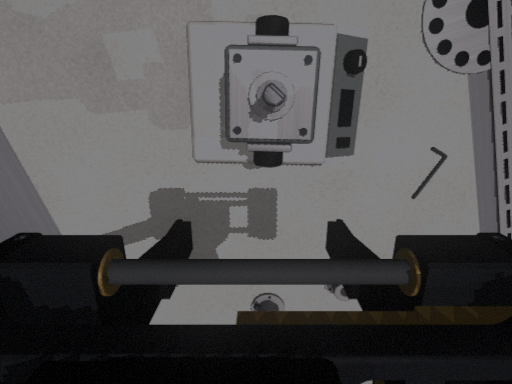

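View pics/w2c.png

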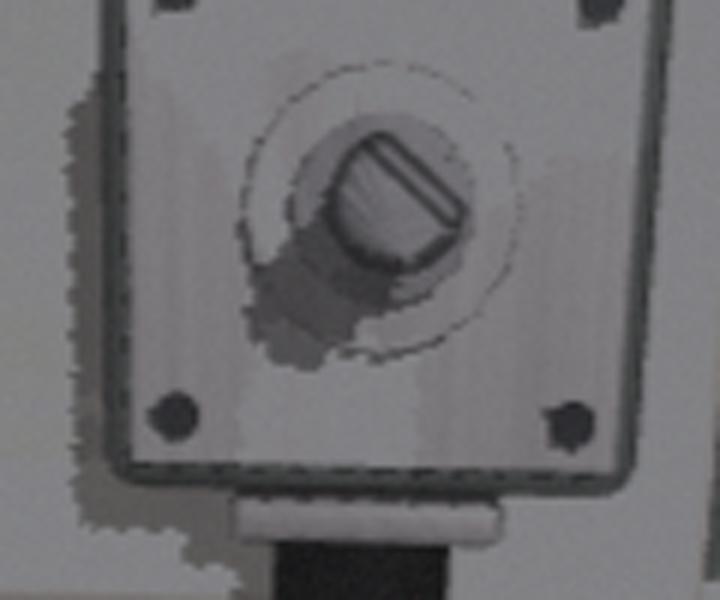

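```bash
python3 - <<'E'
from h import *
i=dict(np.load("w2.npz"));c=cv2.imread("pics/w2.png");g=cv2.cvtColor(c,cv2.COLOR_BGR2GRAY)
R_=lambda u,v,z:ray("wrist",u,v,z,i)
m=(g[40:150,222:325]<75).astype(np.uint8)
n,l,s,ce=cv2.connectedComponentsWithStats(m)
for k in range(1,n):
    if 10<s[k,4]<90: print(s[k],ce[k]+[222,40],R_(*(ce[k]+[222,40]),.13))
a=R_(271.3,83.5,.19);b=R_(285,96.8,.19);d=a-b;print("flat",a,b,np.degrees(np.arctan2(-d[0],d[1])),"len",np.linalg.norm(d))
print("boss",R_(271.6,96,.138))
for r in [40,60,80,110,140]:
    print(r,np.round(g[r,184:200]),g[r,318:345])
cv2.imwrite("pics/w2b.png",cv2.resize(c[0:180,170:380],None,fx=3.8,fy=3.3,interpolation=cv2.INTER_CUBIC))
E
```

```text
[11 14  8  9 56] [236.66071429  57.98214286] [0.56524784 0.20804027 0.13      ]
[82 15  8 10 59] [307.76271186  59.55932203] [0.62316039 0.18900608 0.13      ]
[11 86  8  9 49] [236.67346939 129.95918367] [0.5461728  0.15045467 0.13      ]
[77 88  8  8 48] [302.75       131.29166667] [0.60411281 0.13155056 0.13      ]
flat [0.58487119 0.1768442  0.19      ] [0.5914562  0.16591014 0.19      ] 31.058368172435767 len 0.012763852057040156
boss [0.58493744 0.16952568 0.138     ]
40 [119 122 110 100 105 115 126 130 128 127 130 130 129 129 129 129] [129 128 130 128 129 128 129 129 129 129 128 129 128 128 128 129 126 119
  78  62  73  74  76  74  74  75  75]
60 [119 120 121 109 100 105 116 126 129 129 128 129 130 130 128 129] [ 73  59 110 127 129 129 129 129 128 129 128 127 129 129 126 119  88  69
  73  74  77  74  76  76  76  50  28]
80 [119 119 120 122 110 101 105 116 127 130 131 129 127 130 127 128] [ 93 122 128 128 129 127 130 127 128 128 130 128 128 121  96  71  73  78
  77  75  75  75  72  75  73  72  74]
110 [121 121 118 120 120 119  94  98 111 123 128 129 130 131 130 130] [128 130 130 130 130 129 129 131 130 129 124  97  67  68  75  73  75  74
  76  75  65  41  24  26  22  26  24]
140 [128 130 128 125 128 128 127 113 107 112 121 128 130 130 129 130] [128 129 130 130 129 129 129 125 120  80  69  74  75  76  75  74  73  73
  50  26  26  30  31  31  30  27  28]
```

View pics/w2b.png

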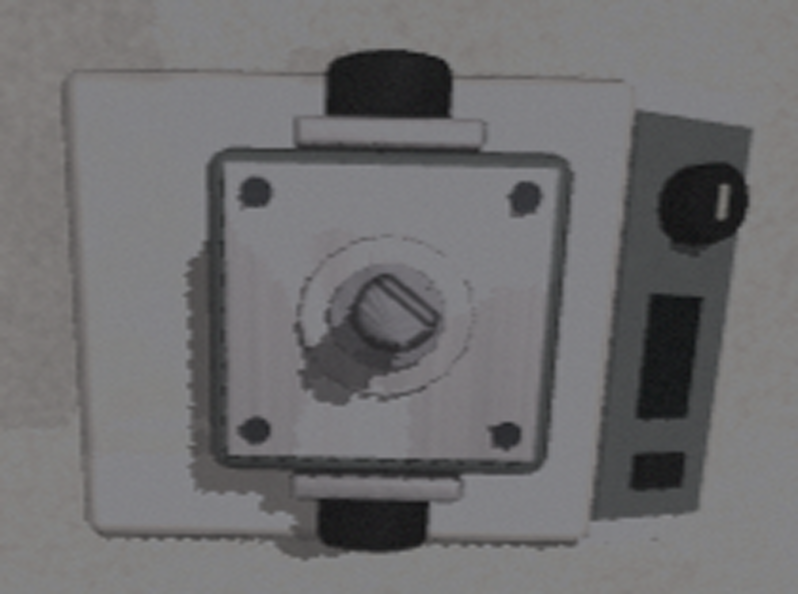

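Request:
{"op": "jog_arm", "data": {
  "increments": [
    [[0, 0, 48, 0.035, 0.081, 0, -1], [0, 0, 48, 0.035, 0.081, 0, -1], [0, 0, 48, 0.035, 0.081, 0, -1], [0, 0, 48, 0.035, 0.081, 0, -1], [0, 0, 48, 0.035, 0.081, 0, -1], [0, 0, 48, 0.035, 0.081, 0, -1], [0, 0, 48, 0.035, 0.081, 0, -1], [0, 0, 48, 0.035, 0.081, 0, -1]]
  ]
}}

```text
time: 2.85
position: [0.586, 0.1732, 0.2282]
tool_rot: [0.617, -0.349, 0.347, -0.614]
ft_force: [0.3, -0.7, -0.1]
grip_width: 0.0871
```

```bash
cat > st.py <<'E'
from h import *
o=get_obs();M=Ro.from_quat(o["tool_rot"]).as_matrix()
print("t",round(o["time"],2),"pos",o["position"].round(4),"yaw_z",round(np.degrees(np.arctan2(M[1,2],M[0,2])),2),"y",M[:,1].round(4),"F",o["ft_force"].round(2),"M",o["moment"].round(3),"w",round(o["grip_width"]*1000,2),"q6",round(o["q"][5],2))
E
python3 st.py
```

```text
t 2.85 pos [0.586  0.1732 0.2282] yaw_z 31.08 y [-0.0042 -0.0021 -1.    ] F [ 0.29 -0.72 -0.06] M [-0.069 -0.003 -0.004] w 87.05 q6 -0.44
```

Request:
{"op": "jog_arm", "data": {
  "increments": [
    [[0, 0, 0, -0.001, -0.0035, -0.038, -1], [0, 0, 0, -0.001, -0.0035, -0.076, -1], [0, 0, 0, -0.001, -0.0035, -0.076, -1], [0, 0, 0, -0.001, -0.0035, -0.076, -1]]
  ]
}}

```text
time: 3.25
position: [0.5848, 0.1702, 0.1522]
tool_rot: [0.617, -0.349, 0.347, -0.614]
ft_force: [-0.1, 0.2, 0.5]
grip_width: 0.0869
```

```bash
python3 st.py
```

```text
t 3.25 pos [0.5848 0.1702 0.1522] yaw_z 31.06 y [-0.0054 -0.0021 -1.    ] F [-0.06  0.17  0.45] M [-0.065  0.026 -0.041] w 86.89 q6 -0.44
```

Request:
{"op": "jog_arm", "data": {
  "increments": [
    [[0, 0, 0, -0.0013, -0.0012, 0, 0.9], [0, 0, 0, -0.0013, -0.0012, 0, 1], [0, 0, 0, -0.0013, -0.0012, 0, 1], [0, 0, 0, -0.0013, -0.0012, 0, 1], [0, 0, 0, -0.0013, -0.0012, 0, 1], [0, 0, 0, -0.0013, -0.0012, 0, 1], [0, 0, 0, -0.0013, -0.0012, 0, 1], [0, 0, 0, -0.0013, -0.0012, 0, 1]]
  ],
  "squeeze": 20
}}

```text
time: 4.05
position: [0.5835, 0.1689, 0.1522]
tool_rot: [0.617, -0.349, 0.347, -0.614]
ft_force: [0.9, -0.9, 0.1]
grip_width: 0.0308
```

```bash
python3 st.py
```

```text
t 4.05 pos [0.5835 0.1689 0.1522] yaw_z 31.06 y [-0.0055 -0.0021 -1.    ] F [ 0.91 -0.88  0.14] M [-0.04   0.024 -0.036] w 30.85 q6 -0.44
```

Request:
{"op": "jog_arm", "data": {
  "increments": [
    [[0, 0, 0, 0, 0, 0, 1], [0, 0, 0, 0, 0, 0, 1], [0, 0, 0, 0, 0, 0, 1], [0, 0, 0, 0, 0, 0, 1], [0, 0, 0, 0, 0, 0, 1]]
  ]
}}

```text
time: 4.55
position: [0.5833, 0.1688, 0.1521]
tool_rot: [0.617, -0.349, 0.346, -0.614]
ft_force: [-0.3, -1.0, -0.1]
grip_width: 0.0122
```

```bash
python3 st.py
```

```text
t 4.55 pos [0.5833 0.1688 0.1521] yaw_z 31.07 y [-0.006  -0.0024 -1.    ] F [-0.32 -0.95 -0.07] M [-0.183  0.079 -0.   ] w 12.24 q6 -0.44
```

Request:
{"op": "jog_arm", "data": {
  "increments": [
    [[0, 0, -7, 0, 0.0001, 0, 1], [0, 0, -14, -0.0001, 0.0003, 0, 1], [0, 0, -21, -0.0002, 0.0005, 0, 1], [0, 0, -28, -0.0002, 0.0007, 0, 1], [0, 0, -35, -0.0002, 0.0009, 0, 1], [0, 0, -42, -0.0002, 0.0011, 0, 1], [0, 0, -49.3, -0.0001, 0.0013, 0, 1], [0, 0, -49.3, -0.0001, 0.0013, 0, 1]]
  ]
}}

```text
time: 5.35
position: [0.5835, 0.17, 0.1521]
tool_rot: [-0.415, 0.575, -0.571, 0.414]
ft_force: [0.2, -0.5, -0.2]
grip_width: 0.0126
```

```bash
python3 st.py
```

```text
t 5.35 pos [0.5835 0.17   0.1521] yaw_z -18.23 y [-0.005   0.0029 -1.    ] F [ 0.24 -0.48 -0.16] M [-0.208 -0.028  0.024] w 12.56 q6 0.41
```

Request:
{"op": "jog_arm", "data": {
  "increments": [
    [[0, 0, 0, 0, 0, 0, 1], [0, 0, 0, 0, 0, 0, 1], [0, 0, 0, 0, 0, 0, -1], [0, 0, 0, 0, 0, 0, -1], [0, 0, 0, 0, 0, 0, -1], [0, 0, 0, 0, 0, 0.04, -1], [0, 0, 0, 0, 0, 0.075, -1], [0, 0, 0, 0, 0, 0.075, -1]]
  ]
}}

```text
time: 6.15
position: [0.5872, 0.1706, 0.2325]
tool_rot: [0.412, -0.573, 0.573, -0.417]
ft_force: [0.3, -0.3, 0.4]
grip_width: 0.0525
```

Request:
{"op": "jog_arm", "data": {
  "increments": [
    [[0, 0, 0, -0.034, -0.081, 0.01, -1], [0, 0, 0, -0.034, -0.081, 0.01, -1], [0, 0, 0, -0.034, -0.081, 0.01, -1]]
  ]
}}

```text
time: 6.45
position: [0.5518, 0.0865, 0.2429]
tool_rot: [0.411, -0.573, 0.574, -0.416]
ft_force: [0.8, 0.8, -0.1]
grip_width: 0.0763
```

```bash
python3 st.py; python3 - <<'E'
from h import *
i=camera_info("wrist");np.savez("w3.npz",**i);c=camera("wrist");cv2.imwrite("pics/w3.png",c[:,:,::-1])
u,v=proj("wrist",(.585,.17,.19),i).astype(int);print(u-60,v-50)
cv2.imwrite("pics/w3c.png",cv2.resize(c[max(v-50,0):v+50,u-60:u+60,::-1],None,fx=6,fy=6,interpolation=cv2.INTER_CUBIC))
E
```

```text
t 6.45 pos [0.5518 0.0865 0.2429] yaw_z -18.4 y [ 0.0056  0.0028 -1.    ] F [ 0.81  0.76 -0.09] M [-0.093  0.032  0.002] w 76.32 q6 0.27
205 42
```

View pics/w3c.png

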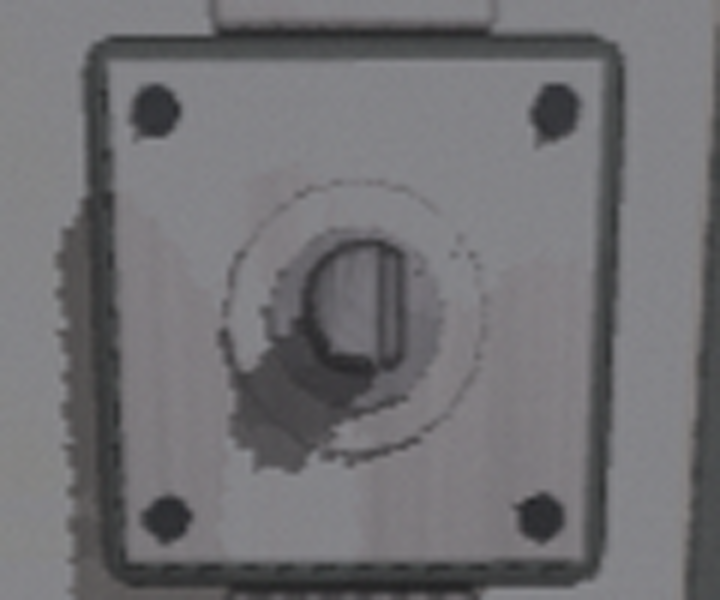

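Request:
{"op": "jog_arm", "data": {
  "increments": [
    [[0, 0, -72, -0.069, -0.332, -0.06, -1], [0, 0, -72, -0.069, -0.332, -0.06, -1], [0, 0, -72, -0.069, -0.332, -0.06, -1], [0, 0, -72, -0.069, -0.332, -0.06, -1], [0, 0, -72, -0.069, -0.332, -0.06, -1], [0, 0, -72, -0.069, -0.332, -0.06, -1], [0, 0, -72, -0.069, -0.332, -0.06, -1], [0, 0, -72, -0.069, -0.332, -0.06, -1]]
  ]
}}

```text
time: 7.3
position: [0.4837, -0.2491, 0.1812]
tool_rot: [0.012, -0.705, 0.709, -0.017]
ft_force: [-0.3, 0.9, 0.4]
grip_width: 0.0872
```

```bash
python3 st.py; python3 - <<'E'
from h import *
i=dict(np.load("w3.npz"));P=lambda x,y,z:ray("wrist",205+x/6,42+y/6,z,i)[:2]
H=[P(155,111,.13),P(555,111,.13),P(166,520,.13),P(541,517,.13)];print(np.array(H).round(4),np.mean(H,0))
for a,b in((0,1),(2,3)):
    d=H[b]-H[a];print(np.degrees(np.arctan2(d[1],d[0])))
for a,b in((2,0),(3,1)):
    d=H[b]-H[a];print(np.degrees(np.arctan2(-d[0],d[1])))
print("boss",P(353,320,.138)); a,b=P(400,255,.19),P(400,362,.19);d=a-b;print("flat",a,b,(a+b)/2,np.degrees(np.arctan2(-d[0],d[1])))
i=camera_info("wrist");np.savez("w4.npz",**i);c=camera("wrist");cv2.imwrite("pics/w4.png",c[:,:,::-1])
E
```

```text
t 7.3 pos [ 0.4837 -0.2491  0.1812] yaw_z -87.63 y [ 0.0068 -0.0062 -1.    ] F [-0.28  0.91  0.39] M [ 0.044  0.133 -0.004] w 87.24 q6 0.85
[[0.5655 0.2077]
 [0.6233 0.1885]
 [0.5463 0.1498]
 [0.6044 0.131 ]] [0.58487004 0.16926559]
-18.358506583035783
-17.968961495693698
-18.402021707103888
-18.22162556445852
boss [0.58451479 0.1694048 ]
flat [0.59074375 0.17370644] [0.58697261 0.16183455] [0.58885818 0.16777049] -17.622641934328083
```

View pics/w4.png

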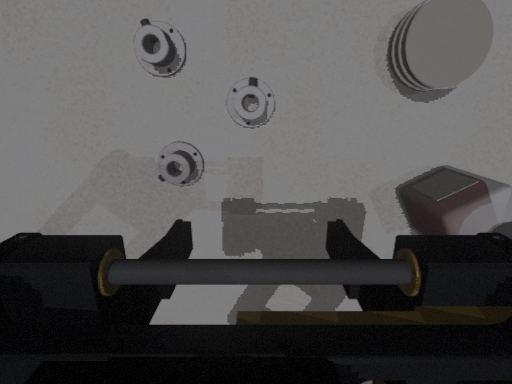

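```bash
python3 - <<'E'
from h import *
c=cv2.imread("pics/w4.png");cv2.imwrite("pics/w4c.png",cv2.resize(c[60:140,200:300],None,fx=7,fy=7,interpolation=cv2.INTER_CUBIC))
E
```

```text
(no output)
```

View pics/w4c.png

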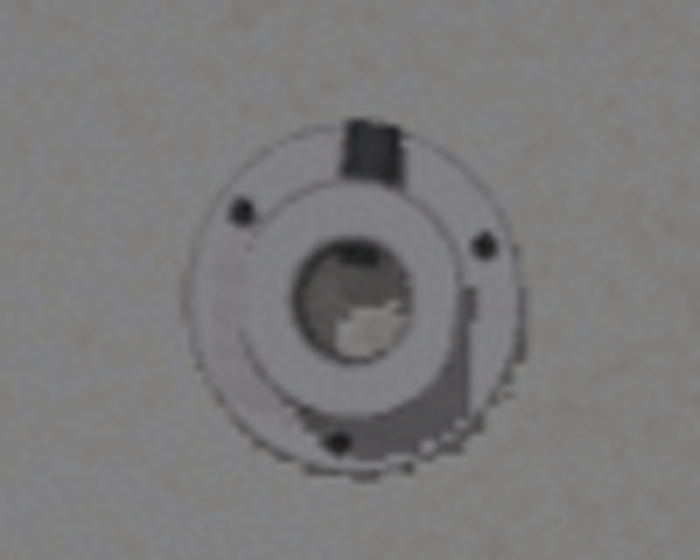

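```bash
python3 - <<'E'
from h import *
i=dict(np.load("w4.npz"));P=lambda x,y,z:ray("wrist",200+x/7,60+y/7,z,i)[:2]
b=P(354,300,.032);f=P(355.5,298.5,.006);n=P(351,298,.032)
print(b,f,n)
for z in(.017,.021):
  s=P(375,121,z);d=s-(b+f)/2;print(s,np.linalg.norm(d),np.degrees(np.arctan2(d[1],d[0])))
s=P(373,152,.021);d=s-b;print(np.linalg.norm(d),np.degrees(np.arctan2(d[1],d[0])))
# flats: neck left/right edges straight?
l1=P(245,240,.032),P(245,340,.032);r=P(463,240,.032),P(463,340,.032)
print([np.degrees(np.arctan2(*(x[0]-x[1])[::-1])) for x in(l1,r)])
a,b2,c=P(243,212,.006),P(485,245,.006),P(338,442,.006);m=f
for q in(a,b2,c):
  d=q-m;print("hole",np.linalg.norm(d),np.degrees(np.arctan2(d[1],d[0])))
E
```

```text
[ 0.56563508 -0.23709553] [ 0.56601067 -0.23675599] [ 0.5659098  -0.23662488]
[ 0.59273007 -0.23917755] 0.027001261237264967 -4.78377872973516
[ 0.59238047 -0.23923746] 0.026658019431582056 -4.97476630991626
0.022317789166908603 -5.120879759021657
[np.float64(0.9476153660138895), np.float64(2.809798298203389)]
hole 0.022876041184529156 55.90090294727823
hole 0.023097745380334038 -66.1487841788927
hole 0.023536419169933282 174.62595403270964
```

Request:
{"op": "jog_arm", "data": {
  "increments": [
    [[0, 0, -7.5, 0.045, 0.006, -0.02, -1], [0, 0, -7.5, 0.082, 0.0122, -0.05, -1], [0, 0, -7.5, 0.082, 0.0122, -0.09, -1], [0, 0, -7.5, 0.082, 0.0122, -0.13, -1], [0, 0, -7.5, 0.082, 0.0122, -0.13, -1], [0, 0, -7.5, 0.082, 0.0122, -0.13, -1]]
  ]
}}

```text
time: 7.95
position: [0.5659, -0.2328, 0.0508]
tool_rot: [-0.033, -0.705, 0.708, 0.03]
ft_force: [-0.1, -0.5, 0.8]
grip_width: 0.0872
```

```bash
python3 st.py
```

```text
t 7.95 pos [ 0.5659 -0.2328  0.0508] yaw_z -95.14 y [ 0.0041 -0.0034 -1.    ] F [-0.11 -0.45  0.81] M [-0.08   0.185  0.007] w 87.16 q6 1.09
```

Request:
{"op": "jog_arm", "data": {
  "increments": [
    [[0.2, 0.23, 0, 0, -0.004, -0.02, -1], [0.2, 0.23, 0, 0, -0.004, -0.0405, -1], [0.2, 0.23, 0, 0, -0.004, -0.0405, -1], [0.2, 0.23, 0, 0, -0.004, -0.0405, -1], [0.2, 0.23, 0, 0, -0.004, -0.0405, 1], [0.2, 0.23, 0, 0, -0.004, -0.0405, 1], [0.2, 0.23, 0, 0, -0.004, -0.0405, 1]]
  ],
  "squeeze": 15
}}

```text
time: 8.65
position: [0.5665, -0.2371, 0.0115]
tool_rot: [-0.032, -0.706, 0.707, 0.031]
ft_force: [-0.2, -0.3, -0.2]
grip_width: 0.0706
```

```bash
python3 st.py
```

```text
t 8.65 pos [ 0.5665 -0.2371  0.0115] yaw_z -95.13 y [ 1.8e-03 -9.0e-04 -1.0e+00] F [-0.18 -0.26 -0.18] M [-0.061  0.152  0.001] w 70.6 q6 1.08
```

Request:
{"op": "jog_arm", "data": {
  "increments": [
    [[0, 0, 0, -0.0005, 0, 0, 1], [0, 0, 0, -0.0005, 0, 0, 1], [0, 0, 0, -0.0005, 0, 0, 1], [0, 0, 0, -0.0005, 0, 0, 1], [0, 0, 0, -0.0005, 0, 0, 1], [0, 0, 0, -0.0005, 0, 0, 1], [0, 0, 0, -0.0005, 0, 0, 1], [0, 0, 0, -0.0005, 0, 0, 1]]
  ],
  "squeeze": 20
}}

```text
time: 9.45
position: [0.5659, -0.2371, 0.0114]
tool_rot: [-0.032, -0.706, 0.707, 0.031]
ft_force: [-0.2, 0.1, -0.7]
grip_width: 0.0318
```

```bash
python3 st.py
```

```text
t 9.45 pos [ 0.5659 -0.2371  0.0114] yaw_z -95.13 y [ 1.6e-03 -8.0e-04 -1.0e+00] F [-0.19  0.05 -0.67] M [-0.069  0.17   0.001] w 31.81 q6 1.08
```

Request:
{"op": "jog_arm", "data": {
  "increments": [
    [[0, 0, 0, 0, 0, 0.02, 1], [0, 0, 0, 0, 0, 0.06, 1], [0, 0, 0, 0, 0, 0.1, 1], [0, 0, -3, 0, 0.03, 0.14, 1], [0, 0, -6, 0.002, 0.07, 0.17, 1], [0, 0, -9, 0.005, 0.11, 0.2, 1], [0, 0, -13, 0.008, 0.15, 0.22, 1], [0, 0, -13, 0.011, 0.19, 0.22, 1]]
  ],
  "squeeze": 25
}}

```text
time: 10.25
position: [0.5789, -0.0461, 0.235]
tool_rot: [-0.115, -0.698, 0.699, 0.109]
ft_force: [0.1, 0.4, -1.0]
grip_width: 0.032
```

```bash
python3 st.py
```

```text
t 10.25 pos [ 0.5789 -0.0461  0.235 ] yaw_z -108.21 y [ 0.0087 -0.0031 -1.    ] F [ 0.08  0.38 -0.98] M [-0.044  0.172 -0.059] w 32.02 q6 1.62
```

Request:
{"op": "jog_arm", "data": {
  "increments": [
    [[0, 0, 0, 0.001, 0.04, 0, 1], [0, 0, 0, 0.002, 0.08, 0, 1], [0, 0, 0, 0.003, 0.12, 0, 1], [0, 0, 0, 0.004, 0.16, 0, 1], [0, 0, 0, 0.0055, 0.195, 0, 1], [0, 0, 0, 0.0055, 0.214, 0, 1], [0, 0, 0, 0.0055, 0.2155, 0, 1], [0, 0, 0, 0.0055, 0.2155, 0, 1]]
  ]
}}

```text
time: 11.05
position: [0.5839, 0.1694, 0.2347]
tool_rot: [-0.114, -0.697, 0.699, 0.109]
ft_force: [-0.3, 0.3, -1.2]
grip_width: 0.0317
```

```bash
python3 st.py;  python3 - <<'E'
from h import *
i=camera_info("wrist");np.savez("w5.npz",**i);c=camera("wrist");cv2.imwrite("pics/w5.png",c[:,:,::-1])
s=camera("side");cv2.imwrite("pics/s5.png",cv2.resize(s[100:200,200:300,::-1],None,fx=6,fy=6,interpolation=cv2.INTER_CUBIC))
E
```

```text
t 11.05 pos [0.5839 0.1694 0.2347] yaw_z -108.14 y [ 0.0078 -0.0039 -1.    ] F [-0.31  0.3  -1.2 ] M [-0.008  0.154 -0.01 ] w 31.7 q6 1.99
```

View pics/w5.png

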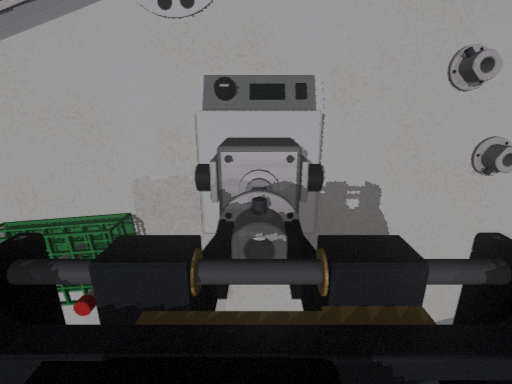

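View pics/s5.png

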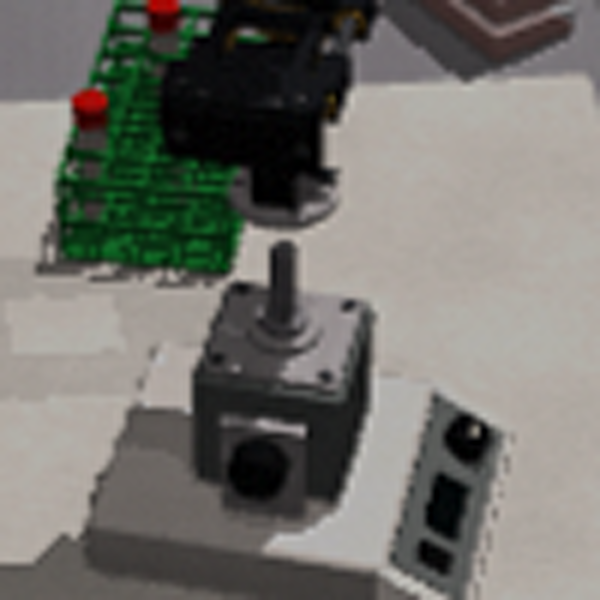

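```bash
python3 - <<'E'
from h import *
c=cv2.imread("pics/w5.png");c=c[160:270,200:320];c=cv2.convertScaleAbs(c,alpha=1.8);cv2.imwrite("pics/w5c.png",cv2.resize(c,None,fx=6,fy=5.4545,interpolation=cv2.INTER_CUBIC))
E
```

```text
(no output)
```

View pics/w5c.png

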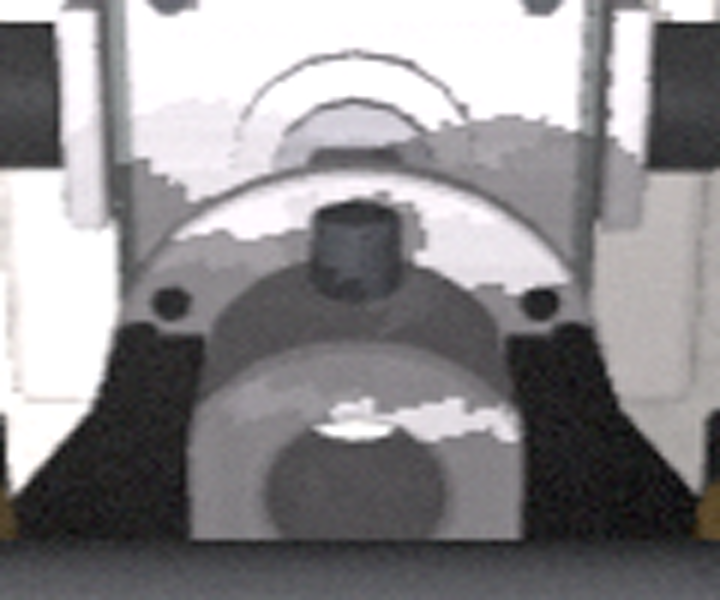

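```bash
python3 - <<'E'
from h import *
i=dict(np.load("w5.npz"));zu=.2347-.0114
P=lambda x,y,z:ray("wrist",200+x/6,160+y/5.4545,z,i)[:2]
f=np.array([np.cos(np.radians(-18.2)),np.sin(np.radians(-18.2))]);l=np.array([-f[1],f[0]])
T=np.array([.5839,.1694])
for n,p,r in(("bore",P(355,424,zu+.032),8.8),("borewide",P(355,490,zu+.032),0),("flange",P(354,168,zu+.006),28),("screw",P(356,202,zu+.017+.0045),27),("h1",P(171,303,zu+.006),0),("h2",P(541,301,zu+.006),0),("boss",P(355,52,.138),20),("should",P(355,99,.144),13)):
    d=p-T-r*f*1e-3;print(n,p.round(4),"fwd %.4f left %.4f"%(d@f,d@l))
a=P(541,301,zu+.006)-P(171,303,zu+.006);print(np.degrees(np.arctan2(a[1],a[0]))+90,np.linalg.norm(a))
E
```

```text
bore [0.5915 0.1674] fwd -0.0009 left 0.0005
borewide [0.5842 0.1698] fwd 0.0002 left 0.0004
flange [0.6104 0.1612] fwd -0.0003 left 0.0005
screw [0.6113 0.1608] fwd 0.0017 left 0.0004
h1 [0.6005 0.1855] fwd 0.0107 left 0.0205
h2 [0.5882 0.1471] fwd 0.0110 left -0.0199
boss [0.6038 0.1631] fwd 0.0008 left 0.0002
should [0.5971 0.1653] fwd 0.0009 left 0.0002
-17.79753422620223 0.04038825921500869
```

Request:
{"op": "jog_arm", "data": {
  "increments": [
    [[0.18, 0.36, 0, 0.001, -0.0005, -0.01, 1], [0.18, 0.36, 0, 0.001, -0.0005, -0.022, 1], [0.18, 0.36, 0, 0.001, -0.0005, -0.03, 1], [0.18, 0.36, 0, 0.001, -0.0005, -0.03, 1], [0.18, 0.36, 0, 0.001, -0.0005, -0.03, 1]]
  ]
}}

```text
time: 11.65
position: [0.585, 0.1675, 0.2042]
tool_rot: [-0.113, -0.698, 0.698, 0.112]
ft_force: [0.4, 0.1, -0.7]
grip_width: 0.032
```

```bash
python3 st.py
```

```text
t 11.65 pos [0.585  0.1675 0.2042] yaw_z -108.28 y [ 6.e-04 -7.e-04 -1.e+00] F [ 0.42  0.14 -0.75] M [-0.069  0.171  0.028] w 32.01 q6 1.99
```

Request:
{"op": "jog_arm", "data": {
  "increments": [
    [[0, 0, 0.1, -0.0002, 0.0017, 0, 1], [0, 0, 0.1, -0.0002, 0.0017, 0, 1], [0, 0, 0.1, -0.0002, 0.0017, 0, 1], [0, 0, 0.1, -0.0002, 0.0017, 0, 1]]
  ]
}}

```text
time: 12.05
position: [0.5849, 0.1693, 0.2045]
tool_rot: [-0.112, -0.698, 0.698, 0.111]
ft_force: [1.7, -0.8, -1.1]
grip_width: 0.0319
```

```bash
python3 st.py
```

```text
t 12.05 pos [0.5849 0.1693 0.2045] yaw_z -108.17 y [ 1.2e-03 -7.0e-04 -1.0e+00] F [ 1.68 -0.83 -1.11] M [-0.053  0.114  0.083] w 31.85 q6 1.99
```

Descend slowly over the chamfer.

Request:
{"op": "jog_arm", "data": {
  "increments": [
    [[0, 0, 0, 0, 0, -0.002, 1], [0, 0, 0, 0, 0, -0.004, 1], [0, 0, 0, 0, 0, -0.006, 1], [0, 0, 0, 0, 0, -0.008, 1], [0, 0, 0, 0, 0, -0.008, 1]]
  ]
}}

```text
time: 12.55
position: [0.5846, 0.1693, 0.196]
tool_rot: [-0.112, -0.698, 0.698, 0.112]
ft_force: [-0.2, -0.8, -1.7]
grip_width: 0.0318
```

```bash
python3 st.py
```

```text
t 12.55 pos [0.5846 0.1693 0.196 ] yaw_z -108.18 y [ 2.e-04 -8.e-04 -1.e+00] F [-0.23 -0.85 -1.71] M [-0.016  0.155  0.013] w 31.82 q6 1.99
```

Request:
{"op": "jog_arm", "data": {
  "increments": [
    [[0, 0, 0, 0, 0, -0.003, 1], [0, 0, 0, 0, 0, -0.006, 1], [0, 0, 0, 0, 0, -0.008, 1], [0, 0, 0, 0, 0, -0.01, 1], [0, 0, 0, 0, 0, -0.012, 1], [0, 0, 0, 0, 0, -0.014, 1], [0, 0, 0, 0, 0, -0.016, 1]]
  ]
}}

```text
time: 13.25
position: [0.5847, 0.1693, 0.1798]
tool_rot: [-0.112, -0.698, 0.698, 0.112]
ft_force: [0.0, -0.2, -0.5]
grip_width: 0.0321
```

```bash
python3 st.py
```

```text
t 13.25 pos [0.5847 0.1693 0.1798] yaw_z -108.17 y [ 3.e-04 -8.e-04 -1.e+00] F [ 0.   -0.17 -0.5 ] M [-0.095  0.077  0.011] w 32.13 q6 1.99
```

Past the top, no contact force. On down to just above the shoulder (expected TCP z ≈ 0.1554).

Request:
{"op": "jog_arm", "data": {
  "increments": [
    [[0, 0, 0, 0, 0, -0.004, 1], [0, 0, 0, 0, 0, -0.008, 1], [0, 0, 0, 0, 0, -0.012, 1], [0, 0, 0, 0, 0, -0.016, 1], [0, 0, 0, 0, 0, -0.019, 1], [0, 0, 0, 0, 0, -0.021, 1], [0, 0, 0, 0, 0, -0.022, 1], [0, 0, 0, 0, 0, -0.022, 1]]
  ]
}}

```text
time: 14.05
position: [0.5847, 0.1693, 0.1577]
tool_rot: [-0.112, -0.698, 0.699, 0.112]
ft_force: [0.1, 0.4, -0.8]
grip_width: 0.0317
```

```bash
python3 st.py
```

```text
t 14.05 pos [0.5847 0.1693 0.1577] yaw_z -108.17 y [ 2.e-04 -8.e-04 -1.e+00] F [ 0.14  0.37 -0.81] M [-0.001  0.188 -0.045] w 31.71 q6 1.99
```

Request:
{"op": "jog_arm", "data": {
  "increments": [
    [[0, 0, 0, 0, 0, -0.0008, 1], [0, 0, 0, 0, 0, -0.0014, 1], [0, 0, 0, 0, 0, -0.002, 1], [0, 0, 0, 0, 0, -0.0026, 1], [0, 0, 0, 0, 0, -0.0026, 1]]
  ]
}}

```text
time: 14.55
position: [0.5847, 0.1693, 0.1553]
tool_rot: [-0.112, -0.698, 0.698, 0.112]
ft_force: [-0.4, -0.4, -0.2]
grip_width: 0.0316
```

```bash
python3 st.py
```

```text
t 14.55 pos [0.5847 0.1693 0.1553] yaw_z -108.17 y [ 3.e-04 -8.e-04 -1.e+00] F [-0.42 -0.45 -0.16] M [-0.094  0.258  0.018] w 31.63 q6 1.99
```

Request:
{"op": "jog_arm", "data": {
  "increments": [
    [[0, 0, 0, 0, 0, -0.0005, 1], [0, 0, 0, 0, 0, -0.001, 1], [0, 0, 0, 0, 0, -0.001, 1]]
  ]
}}

```text
time: 14.85
position: [0.5847, 0.1693, 0.1553]
tool_rot: [-0.112, -0.698, 0.698, 0.111]
ft_force: [-2.2, -0.8, 6.4]
grip_width: 0.0316
```

```bash
python3 st.py
```

```text
t 14.85 pos [0.5847 0.1693 0.1553] yaw_z -108.17 y [ 8.e-04 -8.e-04 -1.e+00] F [-2.24 -0.76  6.39] M [-0.079  0.469 -0.002] w 31.63 q6 1.99
```

```bash
python3 - <<'E'
from h import *
c=camera("wrist");c=cv2.convertScaleAbs(c[60:270,180:340,::-1],alpha=1.6);c=cv2.resize(c,None,fx=2.8,fy=2.8,interpolation=cv2.INTER_CUBIC)
s=cv2.resize(camera("side")[120:200,200:260,::-1],(360,588),interpolation=cv2.INTER_CUBIC)
s=cv2.resize(s,(336,588));cv2.imwrite("pics/f.png",np.hstack([c,s]))
E
python3 st.py
```

```text
t 14.95 pos [0.5848 0.1693 0.1553] yaw_z -108.17 y [ 9.e-04 -8.e-04 -1.e+00] F [-2.1  -0.36  5.77] M [-0.038  0.496  0.019] w 31.48 q6 1.99
```

View pics/f.png

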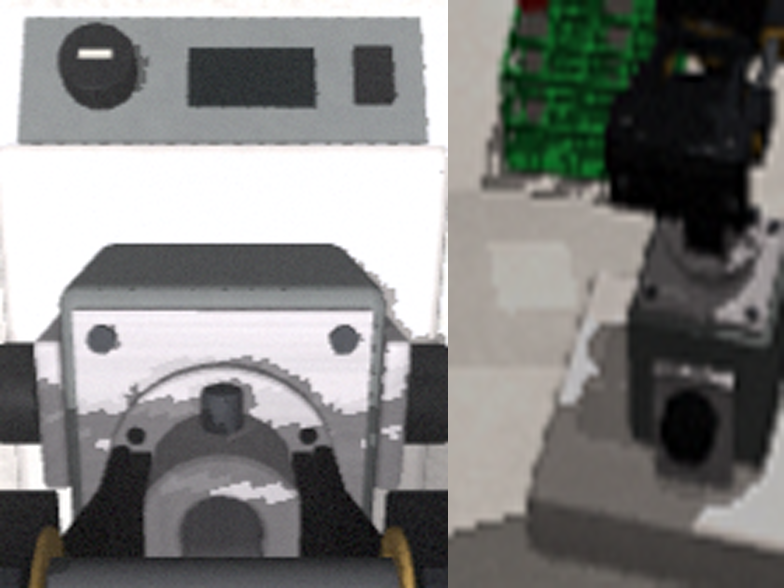

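```bash
python3 -c "
from rig import *
print(hand_in())"; python3 st.py
```

```text
the job is handed in; nothing more can be done
None
the job is handed in; nothing more can be done
```

I turned the spindle's flat to the front and seated the hub on the shoulder. I handed in at about 15 s with the hub still gripped and pressed lightly down.

- **Shaft:** I pinched it with one finger on the flat (reading 12.2–12.6 mm) and turned it about −49°. A look afterwards put the flat at −17.6°, with the rotator's front at −18.2°.
- **Hub choice:** Three things looked like the hub, at top-view pixels (298,197), (324,208) and (303,228). I took the one farthest right, (324,208), and gripped it on its milled flats (32 mm).
- **Seating:** I lowered it with the screw to the front, and it met no noticeable force past the top of the shaft. It stopped at tool height 0.1553 m; the shoulder should stop it at 0.1554 m. The wrist force there was about 6 N up, with a side force of about 2 N.
- **Last picture:** The screw points straight at the control panel and the flange is down on the head. The shaft end inside the bore could not be made out clearly, so seating rests on the height and force readings.
- **Other things:** I did not touch the bystanders or the other two hubs on purpose, and no unexpected force showed. I did not take a final picture of the whole bench.

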